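# Find the tired shock mount and flag it

### The job

Three instrument shock mounts stand on the bench; one has a tired, much softer spring. With the fingertips, press the round pad of each of the three down to its stop, to find the soft one, which sinks much further (an orange drag ring beside each pad keeps the depth); after all three, push the red tag of the soft mount all the way down and draw back. Leave the other two tags up, and only touch and press: do not pick up, shift or knock over the things lying around.

Things in the scene. Friction and masses are not known exactly. Their poses are not given: they have to be found in the camera images.
- base_left (a point): The left one of three identical-looking shock mounts on the bench (seen from the robot), fixed in place. This point is the centre of the top face of its grey base plate (140 x 76 mm, top face 20 mm above the bench). x runs along the plate from the tag towards the pad, y to the left of that, z up. The pad's centre is at x = +28 mm, the tag's at x = -45 mm. The mounts differ only in their springs, and the soft spring may be in any of them.
- pad_top_left (a point): Centre of the upper face of the left mount's free pad (a fixed point: it does not move with the pad), 72 mm above the bench. The pad is a round cap on a coil spring: black rubber face 44 mm across, and 12 to 16 mm lower a metal flange 68 mm across. It begins to give at about 0.7 N and springs back when released. The two sound springs take 0.6 to 0.8 N per mm and stop hard after 6 mm (4 to 6 N); the soft one takes 0.25 N per mm and stops after 15 mm (about 4.5 N).
- ring_left (a joint): How far the left mount's orange drag ring (12 mm across, 8 mm high) has been pushed down its thin rod, in m: 0 at the start, 0.018 at most. It sits 27 mm from the pad's centre towards the mount's +y, 0.5 mm under the pad's flange, which pushes it down; it stays where it was left and so shows the deepest press of the pad, less 0.5 mm.
- tag_top_left (a point): Centre of the upper face of the left mount's tag: a red 28 x 28 x 6 mm plate on a stem, its face 60 mm above the bench when up, 42 mm when right down.
- tag_left (a joint): How far the left mount's red tag is pushed down, in m: 0 fully up, 0.018 right down on its guide block. It starts within 0.001 of fully up, takes about 3 N to move and stays where it is left.
- base_middle (a point): The middle one of three identical-looking shock mounts on the bench (seen from the robot), fixed in place. This point is the centre of the top face of its grey base plate (140 x 76 mm, top face 20 mm above the bench). x runs along the plate from the tag towards the pad, y to the left of that, z up. The pad's centre is at x = +28 mm, the tag's at x = -45 mm. The mounts differ only in their springs, and the soft spring may be in any of them.
- pad_top_middle (a point): Centre of the upper face of the middle mount's free pad (a fixed point: it does not move with the pad), 72 mm above the bench. The pad is a round cap on a coil spring: black rubber face 44 mm across, and 12 to 16 mm lower a metal flange 68 mm across. It begins to give at about 0.7 N and springs back when released. The two sound springs take 0.6 to 0.8 N per mm and stop hard after 6 mm (4 to 6 N); the soft one takes 0.25 N per mm and stops after 15 mm (about 4.5 N).
- ring_middle (a joint): How far the middle mount's orange drag ring (12 mm across, 8 mm high) has been pushed down its thin rod, in m: 0 at the start, 0.018 at most. It sits 27 mm from the pad's centre towards the mount's +y, 0.5 mm under the pad's flange, which pushes it down; it stays where it was left and so shows the deepest press of the pad, less 0.5 mm.
- tag_top_middle (a point): Centre of the upper face of the middle mount's tag: a red 28 x 28 x 6 mm plate on a stem, its face 60 mm above the bench when up, 42 mm when right down.
- tag_middle (a joint): How far the middle mount's red tag is pushed down, in m: 0 fully up, 0.018 right down on its guide block. It starts within 0.001 of fully up, takes about 3 N to move and stays where it is left.
- base_right (a point): The right one of three identical-looking shock mounts on the bench (seen from the robot), fixed in place. This point is the centre of the top face of its grey base plate (140 x 76 mm, top face 20 mm above the bench). x runs along the plate from the tag towards the pad, y to the left of that, z up. The pad's centre is at x = +28 mm, the tag's at x = -45 mm. The mounts differ only in their springs, and the soft spring may be in any of them.
- pad_top_right (a point): Centre of the upper face of the right mount's free pad (a fixed point: it does not move with the pad), 72 mm above the bench. The pad is a round cap on a coil spring: black rubber face 44 mm across, and 12 to 16 mm lower a metal flange 68 mm across. It begins to give at about 0.7 N and springs back when released. The two sound springs take 0.6 to 0.8 N per mm and stop hard after 6 mm (4 to 6 N); the soft one takes 0.25 N per mm and stops after 15 mm (about 4.5 N).
- ring_right (a joint): How far the right mount's orange drag ring (12 mm across, 8 mm high) has been pushed down its thin rod, in m: 0 at the start, 0.018 at most. It sits 27 mm from the pad's centre towards the mount's +y, 0.5 mm under the pad's flange, which pushes it down; it stays where it was left and so shows the deepest press of the pad, less 0.5 mm.
- tag_top_right (a point): Centre of the upper face of the right mount's tag: a red 28 x 28 x 6 mm plate on a stem, its face 60 mm above the bench when up, 42 mm when right down.
- tag_right (a joint): How far the right mount's red tag is pushed down, in m: 0 fully up, 0.018 right down on its guide block. It starts within 0.001 of fully up, takes about 3 N to move and stays where it is left.
- sample_jar: Bystander: white capped jar, 36 mm across, 69 mm high, standing. Origin at the centre of its underside.
- stand_key: Bystander: small flat dark key with a light knob, 34 x 78 x 18 mm, lying. Origin at the centre of its underside; long side along its y.
- screwdriver: Bystander: screwdriver with a red handle, 22 x 165 x 21 mm, lying. Origin at the centre of its underside; long side along its y.
- usb_stick: Bystander: blue memory stick, 18 x 53 x 8 mm, lying. Origin at the centre of its underside; long side along its y.

How it is judged (in metres and radians):
On the way, in this order (a step that is already met when the one before it is completed fails the run):
1. all three pads have been pressed (every drag ring down at least 3 mm, that of the soft mount at least 10 mm) (value of joint each of ring_left, ring_middle, ring_right above 0.003 m and value of joint any of ring_left, ring_middle, ring_right above 0.01 m), for 0.1 s.
2. the tag of the soft mount (the one whose ring has gone down over 10 mm) is pushed down (((value of joint ring_left above 0.01 m and value of joint tag_left above 0.015 m and value of joint each of tag_middle, tag_right below 0.005 m) or (value of joint ring_middle above 0.01 m and value of joint tag_middle above 0.015 m and value of joint each of tag_left, tag_right below 0.005 m) or (value of joint ring_right above 0.01 m and value of joint tag_right above 0.015 m and value of joint each of tag_left, tag_middle below 0.005 m))), for 0.2 s.
At the end, for the whole second after the job is handed in: The soft mount's tag (the mount whose drag ring is down over 10 mm) is down at least 15 of its 18 mm, the other two tags are less than 5 mm down, and all three drag rings have been pushed down at least 3 mm (value of joint each of ring_left, ring_middle, ring_right above 0.003 m and ((value of joint ring_left above 0.01 m and value of joint tag_left above 0.015 m and value of joint each of tag_middle, tag_right below 0.005 m) or (value of joint ring_middle above 0.01 m and value of joint tag_middle above 0.015 m and value of joint each of tag_left, tag_right below 0.005 m) or (value of joint ring_right above 0.01 m and value of joint tag_right above 0.015 m and value of joint each of tag_left, tag_middle below 0.005 m))); the robot touches nothing.
It fails at once if the tag of a mount that has not been found soft (its ring not down 10 mm) is pushed down over 5 mm ((value of joint tag_left above 0.005 m and value of joint ring_left below 0.01 m) or (value of joint tag_middle above 0.005 m and value of joint ring_middle below 0.01 m) or (value of joint tag_right above 0.005 m and value of joint ring_right below 0.01 m)).
It fails at once if a bystander is lifted or displaced by more than 20 mm (distance of any of sample_jar, stand_key, screwdriver, usb_stick from where it was at the start of the episode above 0.02 m).
It fails at once if the jar is tipped (angle between sample_jar's own z axis and vertical above 0.5 rad).
It also fails if it takes over 45 s, if anything falls off the work surface, if the arm or the gripper's body presses on something with over 40 N, if the wrist force passes 120 N, or if a joint passes its speed limit or range.

### The arm

A 6-joint arm with a two-finger parallel gripper is mounted at the origin on a cart in front of the work surface, level with it; the furniture and walls round the work are solid. World frame = base frame: x ahead of the robot, y to its left, z up, the work surface at z = 0. Lengths are in m, angles in degrees, forces in N, time in s.
With the tool pointing down it reaches from about 0.35 to 0.875 m from the base axis. Payload 4.2 kg.
Tool frame: the origin (TCP) lies midway between the tips of the shut fingers; the grasp point (between the pads) lies 19 mm behind it; z points along the fingers, y is the direction in which the jaws open and shut (so a half turn about z gives the same grasp; the last joint's range is limited). The gripper opens to 87 mm and grips with 3 to 60 N. Pads are 19 mm wide; open, the fingers measure 117 mm over their backs; the gripper's body (75 mm by 190 mm) begins 51 mm behind the grasp point.
Start: joints at [84.431, 22.042, 0.453, 0, -68.411, -14.817], TCP at [0.218, 0.586, 0.223] pointing down, gripper open.
Joint ranges: [-179.83, 179.83], [-69.29, 118.12], [-61.27, 80.66], [-181.25, 117.63], [-171.15, -9.14], [-177.46, 177.46]. Speed limits (degrees/s): [159.86, 159.86, 180, 180, 180, 180].

### API

Orientations are given as a 3x3 rotation matrix whose columns are the frame's x, y, z axes.
In Python, from station import r gives the robot as it stands.
- The arm moves only by the tool play_rows, never from a script. Its argument "commands" is a list that holds one entry, the list of rows, each a list of 7 numbers: the shift along the world's x, y, z in m, then the turn, a rotation vector about the world's x, y, z in rad, then the closure, from 0 (fully open) to 1 (shut). A call has 1 to 5 rows; each row is the pose to reach, as a shift and turn from the pose commanded when the call began; what a row does not reach only later rows make up. A row lasts 1/10 s, in which the tool goes at most 50 mm and 8.59 degrees, less where a joint would pass 70% of its speed; a pose out of reach is approached as far as the arm can. A call with a gripper value outside its range is refused whole. The fingers move at their own pace and stop on an object; the grip force is fixed at half the most. Time passes only in rows, so rows that repeat a pose let the fingers close. It gives the time, the measured TCP pose, the force and the opening at its end, in the units of the state.
- r.sense(): the state, without advancing time (a new reading comes with each control period).
- r.capture(name): name is "scene" or "top" or "wrist"; returns a dict with "image" (420x560x3 uint8, red, green, blue), "range_z" (420x560 float32, m along the optical axis (not along the pixel's ray), 0 where there is no reading), "intrinsics" (3x3 intrinsics, pixels), "extrinsics" (4x4, takes a point from camera to world coordinates); the wrist camera has in their place "mount" (4x4, takes a point from camera to tool coordinates, whose origin is the TCP and whose axes are the flange's). Camera axes: x right, y up, looking along -z (the intrinsics and any distortion apply to the point x, -y, -z); pixel columns grow to the right and rows downward; lengths in m; the calibration is good to about 2 mm. A picture is of the moment at which its call begins: read the wrist's pose just before it.
- r.finish_job(): hands the job in, once; it reports no verdict.
The state is a dict: "time_s": time; "joints": joint angles; "joint_velocities": joint speeds; "effort": joint torques, N m; "tcp_pos": TCP position; "ee_rot": TCP orientation; "wrist_force": force on the tool from outside, world axes, zero at the start; "moment": the same for the moment, N m; "gripper_width": opening from 0.0 (shut) to 1.0 (fully open).
Only numpy, scipy, OpenCV 4.12 (cv2) and the standard library are available. Lean on these libraries where they do the work, as an engineer would, in place of code of your own. Each camera call takes 0.05 s, during which the arm holds its last target. There are 200 camera calls.

## Working session

There is one attempt and no reset: what is moved stays moved. The work goes in short steps, Python scripts to look and compute and a tool call to move; the robot and the scene stay as the last step left them, time stands still between calls to the robot, and variables do not carry over. Pictures are saved under pics/ and viewed, about 8 in all and at most 12, crops included, and the job is handed in when it is done.

Besides the shell and the picture viewer there is one more tool, called in YAML: its name, and indented under it one key for each argument. play_rows: Moves the arm, as the interface text tells. Its arguments: {"type":"object","properties":{"commands":{"type":"array","items":{"type":"array","items":{"type":"array","items":{"type":"number"}}}}},"required":["commands"]}

```bash
mkdir -p pics; ls; cat > h.py <<'E'
import numpy as np,cv2
from station import r
def save(n,c): cv2.imwrite(f'pics/{n}.png',cv2.cvtColor(c['image'],cv2.COLOR_RGB2BGR))
def pts(c,E):
    K=np.array(c['intrinsics']);d=c['range_z'];v,u=np.mgrid[:d.shape[0],:d.shape[1]]
    p=np.stack([(u-K[0,2])/K[0,0]*d,-(v-K[1,2])/K[1,1]*d,-d],-1)
    return p@E[:3,:3].T+E[:3,3]
E
python3 - <<'E'
from h import *
s=r.sense();print(s)
c=r.capture('top');save('top',c);np.savez('top.npz',**{k:v for k,v in c.items()})
print(c['intrinsics'],c['extrinsics'],c.keys())
c=r.capture('scene');save('scene',c)
E
```

```text
pics
{'time_s': 0.0, 'joints': array([ 8.44307507e+01,  2.20932282e+01,  3.79722939e-01, -2.70163307e-02,
       -6.84121836e+01, -1.48172354e+01]), 'joint_velocities': array([-0.03507305, -0.0860773 ,  0.01620874,  0.0430905 , -0.0300495 ,
        0.00839138]), 'effort': array([ 4.22539542e-04, -3.90664959e+01,  1.87408286e+01,  4.21984836e+00,
        1.10523339e-02, -1.85467957e-04]), 'tcp_pos': array([0.21749429, 0.58529368, 0.22143835]), 'ee_rot': array([[ 9.37303616e-01, -3.48513286e-01, -6.49269445e-04],
       [-3.48513863e-01, -9.37301181e-01, -2.14073775e-03],
       [ 1.37514528e-04,  2.23280063e-03, -9.99997498e-01]]), 'wrist_force': array([ 0.78270728,  0.30598288, -0.06723139]), 'moment': array([-0.08504139, -0.00618925,  0.04868391]), 'gripper_width': 1.0016164788233262}
[[546.80238468   0.         278.24619194]
 [  0.         546.80238468 209.21913887]
 [  0.           0.           1.        ]] [[ 2.75116225e-02  9.85677644e-01 -1.66381167e-01  3.62223633e-01]
 [-9.99213156e-01  2.23598577e-02 -3.27582950e-02  6.22580209e-04]
 [-2.85688598e-02  1.67151484e-01  9.85517225e-01  1.20137025e+00]
 [ 0.00000000e+00  0.00000000e+00  0.00000000e+00  1.00000000e+00]] dict_keys(['image', 'range_z', 'intrinsics', 'extrinsics'])
```

View pics/top.png

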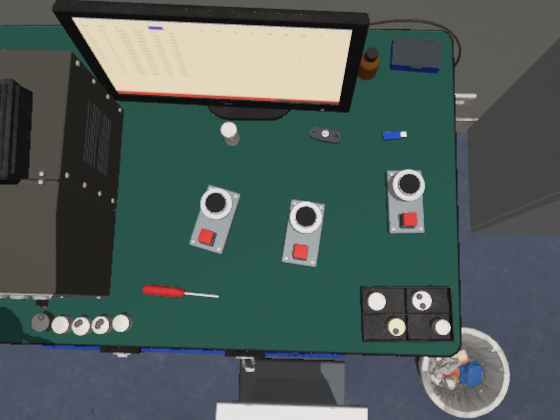

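View pics/scene.png

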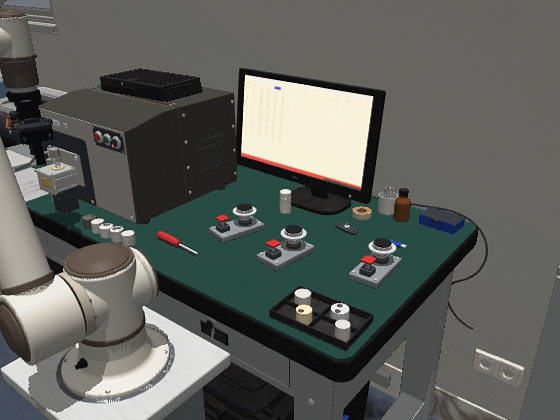

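```bash
python3 - <<'E'
from h import *
c=dict(np.load('top.npz'));P=pts(c,c['extrinsics']);hsv=cv2.cvtColor(c['image'],cv2.COLOR_RGB2HSV)
H,S,V=cv2.split(hsv)
for nm,m in dict(red=((H<6)|(H>173))&(S>140)&(V>80),orange=(H>=8)&(H<22)&(S>150)&(V>120),black=(V<60)&(P[...,2]>.06)&(P[...,2]<.085)).items():
    n,l,st,ce=cv2.connectedComponentsWithStats(m.astype(np.uint8))
    for i in range(1,n):
        if st[i,4]<15: continue
        q=P[(l==i)&(c['range_z']>0)]
        if len(q): print(nm,st[i],ce[i].round(1),np.median(q,0).round(4))
E
```

```text
red [117  91 167  10 376] [197.   95.8] [0.781  0.2109 0.1202]
red [288 100  17   1  17] [296. 100.] [0.7742 0.006  0.1229]
red [308 101  17   1  17] [316. 101.] [ 0.7729 -0.0354  0.1224]
red [403 213  14  13 175] [409.5 219. ] [ 0.5405 -0.238   0.0587]
red [198 229  16  15 171] [205.5 236. ] [0.4943 0.1907 0.059 ]
red [293 244  15  15 174] [300.  251.1] [ 0.4675 -0.0093  0.0588]
red [143 285  42  12 397] [162.9 290.6] [0.3785 0.2829 0.0187]
red [444 372  13   5  21] [450.4 374.1] [ 0.1498 -0.5041 -0.6112]
black [364  54  10   8  20] [367.2  58.5] [ 0.8862 -0.1448  0.082 ]
black [ 99 102  21 194 772] [109.4 201.4] [0.5594 0.3962 0.0728]
black [400 174  19  19 277] [408.9 183.4] [ 0.6143 -0.2345  0.0716]
black [206 193  19  19 271] [214.9 202.2] [0.5649 0.1725 0.0722]
black [296 207  19  19 277] [305.3 216. ] [ 0.5397 -0.0184  0.072 ]
```

Top view: the pads are at pixels (215,202), (305,216) and (409,183), and their red tags at (205,236), (300,251) and (409,219). A big instrument on the left (u<120) stands between the arm and the mounts, so I'll measure its extent before moving.

```bash
python3 - <<'E'
from h import *
c=dict(np.load('top.npz'));P=pts(c,c['extrinsics']).reshape(-1,3)
P=P[c['range_z'].ravel()>0]
# max height grid 5cm
print('x\\y',[round(y,2) for y in np.arange(.65,-.4,-.05)])
for x in np.arange(.95,.0,-.05):
    row=[]
    for y in np.arange(.65,-.4,-.05):
        q=P[(abs(P[:,0]-x)<.025)&(abs(P[:,1]-y)<.025),2]
        row.append(f'{int(q.max()*100):4d}' if len(q) else '   .')
    print(f'{x:.2f}',''.join(row))
c=r.capture('scene');Q=pts(c,c['extrinsics'])[c['range_z']>0]
m=(Q[:,2]>.03)&(Q[:,2]<.35)&(Q[:,1]>.3)&(Q[:,1]<.8)&(Q[:,0]>.1)&(Q[:,0]<.9)
Q=Q[m]
for z in np.arange(.05,.36,.05):
    q=Q[abs(Q[:,2]-z)<.02]
    print(round(z,2),len(q),np.percentile(q,[1,99],axis=0).round(3).tolist() if len(q) else '')
E
```

```text
x\y [np.float64(0.65), np.float64(0.6), np.float64(0.55), np.float64(0.5), np.float64(0.45), np.float64(0.4), np.float64(0.35), np.float64(0.3), np.float64(0.25), np.float64(0.2), np.float64(0.15), np.float64(0.1), np.float64(0.05), np.float64(-0.0), np.float64(-0.05), np.float64(-0.1), np.float64(-0.15), np.float64(-0.2), np.float64(-0.25), np.float64(-0.3), np.float64(-0.35)]
0.95    0   0   0   0   .   .   .   .   .   .   .   .   .   .   .   .   0   3   4   3   0
0.90    .   .   0   0   .   .   .   .   .   .   .   .   .   .   .   .  10   3   4   4   0
0.85    .   .   .   0   .  39  39  39  39  39  39  38  38  38  38   0   7   0   0   0   0
0.80    .   .   .  32  32  39  39  39  39  39  39  39  39  39  39  39   0   0   0   0   0
0.75    .   .   .  32  32  32   0   9  10  10  11  12  14  14  15  19   0   1   1   0   0
0.70    .   .   .  37  37  32   0   0   0   0   7   0   0   0   1   1   0   0   0   0   0
0.65    .   .   .  37  37  32   0   0   0   0   0   1   0   0   0   0   0   7   7   0   0
0.60    .   .   .  37  37  32   0   0   0   7   7   0   0   2   2   0   0   7   7   0   0
[... 672 characters left out ...]
 -35 -35 -34 -36 -36 -36 -36 -37 -79 -79 -78 -78
0.15  -78 -78 -78 -78 -78 -78 -78 -77 -78 -69   0   0   0   0   0   0   0 -70 -78 -78 -78
0.10  -78 -78 -78 -78 -78 -78 -78 -78 -78 -69   0   0   0   0   0   0   0 -69 -78 -78 -78
0.05  -78 -78 -78 -77 -78 -78 -78 -78 -78 -69 -68   .   .   .   .   . -68 -69 -78 -78 -78
0.05 2586 [[0.287, 0.357, 0.03], [0.769, 0.695, 0.069]]
0.1 2647 [[0.271, 0.312, 0.081], [0.786, 0.712, 0.12]]
0.15 2970 [[0.27, 0.31, 0.13], [0.794, 0.737, 0.17]]
0.2 2871 [[0.308, 0.311, 0.18], [0.801, 0.766, 0.22]]
0.25 2977 [[0.192, 0.309, 0.23], [0.806, 0.752, 0.27]]
0.3 4775 [[0.161, 0.318, 0.281], [0.812, 0.792, 0.32]]
0.35 1187 [[0.155, 0.309, 0.33], [0.818, 0.71, 0.35]]
```

Box front is at x≈0.33, its right side at y≈0.37 and its top at 0.32. I'll go around its front corner, pulled in close to the base and raised.

play_rows:
  commands:
    - [[-0.004,-0.037,0.015,0,0,0,1],[-0.008,-0.074,0.03,0,0,0,1],[-0.012,-0.111,0.045,0,0,0,1],[-0.015,-0.148,0.06,0,0,0,1],[-0.018,-0.186,0.077,0,0,0,1]]

```text
time_s: 0.65
tcp_pos: [0.1994, 0.398, 0.2995]
ee_rot: [[0.937, -0.348, -0.0], [-0.348, -0.937, -0.001], [0.0, 0.001, -1.0]]
wrist_force: [0.2, -0.4, 1.0]
gripper_width: 0.628
```

play_rows:
  commands:
    - [[0.01,-0.03,0.01,0,0,0,1],[0.02,-0.06,0.02,0,0,0,1],[0.03,-0.09,0.03,0,0,0,1],[0.04,-0.12,0.04,0,0,0,1],[0.05,-0.145,0.04,0,0,0,1]]

```text
time_s: 1.15
tcp_pos: [0.2501, 0.2537, 0.3409]
ee_rot: [[0.938, -0.348, 0.001], [-0.348, -0.938, 0.003], [0.0, -0.003, -1.0]]
wrist_force: [0.6, 0.9, 0.1]
gripper_width: 0.171
```

play_rows:
  commands:
    - [[0.03,-0.024,-0.012,0,0,0,1],[0.06,-0.048,-0.024,0,0,0,1],[0.09,-0.072,-0.036,0,0,0,1],[0.12,-0.096,-0.048,0,0,0,1],[0.15,-0.12,-0.06,0,0,0,1]]

```text
time_s: 1.65
tcp_pos: [0.4005, 0.1334, 0.2791]
ee_rot: [[0.937, -0.348, 0.0], [-0.348, -0.937, 0.0], [0.0, -0.0, -1.0]]
wrist_force: [0.6, 0.9, 0.7]
gripper_width: 0.007
```

play_rows:
  commands:
    - [[0.033,0.008,-0.028,0,0,0,1],[0.066,0.016,-0.056,0,0,0,1],[0.1,0.024,-0.084,0,0,0,1],[0.133,0.032,-0.112,0,0,0,1],[0.165,0.04,-0.14,0,0,0,1]]

```text
time_s: 2.15
tcp_pos: [0.5659, 0.1748, 0.1379]
ee_rot: [[0.937, -0.349, -0.001], [-0.349, -0.937, -0.0], [-0.0, 0.001, -1.0]]
wrist_force: [0.3, 0.0, 0.9]
gripper_width: 0.009
```

```bash
python3 - <<'E'
from h import *
s=r.sense();print(s['tcp_pos'],s['wrist_force'])
c=r.capture('wrist');save('w1',c)
T=np.eye(4);T[:3,:3]=s['ee_rot'];T[:3,3]=s['tcp_pos']
print(c['mount']);P=pts(c,T@c['mount'])
H,S,V=cv2.split(cv2.cvtColor(c['image'],cv2.COLOR_RGB2HSV));d=c['range_z']>0
for nm,m in dict(red=((H<6)|(H>173))&(S>140)&(V>80),orange=(H>=8)&(H<24)&(S>150)&(V>120),black=(V<60)&(P[...,2]>.06)&(P[...,2]<.085)).items():
    n,l,st,ce=cv2.connectedComponentsWithStats((m&d).astype(np.uint8))
    for i in range(1,n):
        if st[i,4]>200:
            q=P[l==i];print(nm,st[i],np.median(q,0).round(4),((q.max(0)+q.min(0))/2).round(4))
E
```

```text
[0.56591975 0.17480191 0.13787499] [0.2534996  0.04294153 0.93783485]
[[-1.51811961e-04  9.70127500e-01  2.42595572e-01  6.59201166e-02]
 [ 9.99999177e-01 -1.61807056e-04  1.27283985e-03  4.69266351e-04]
 [ 1.27407061e-03  2.42595565e-01 -9.70126677e-01 -1.62421445e-01]
 [ 0.00000000e+00  0.00000000e+00  0.00000000e+00  1.00000000e+00]]
orange [  28  329  429   17 3309] [0.5885 0.1669 0.2359] [0.5908 0.1744 0.2352]
black [ 261  188   62   54 1751] [0.5684 0.1736 0.0722] [0.5687 0.1725 0.0724]
```

View pics/w1.png

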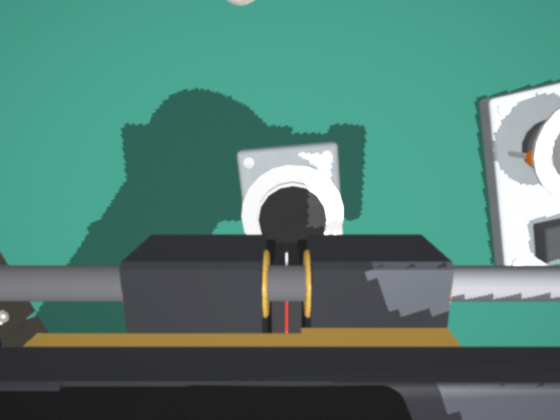

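The wrist view shows the left pad (black, about pixel 290,215), partly hidden by the gripper and almost under the fingertips. That agrees with the top-view position, so I'll press it.

play_rows:
  commands:
    - [[0,-0.002,-0.025,0,0,0,1],[0,-0.002,-0.05,0,0,0,1],[0,-0.002,-0.063,0,0,0,1],[0,-0.002,-0.066,0,0,0,1],[0,-0.002,-0.068,0,0,0,1]]

```text
time_s: 2.7
tcp_pos: [0.565, 0.173, 0.0722]
ee_rot: [[0.938, -0.348, 0.001], [-0.348, -0.938, 0.0], [0.001, -0.0, -1.0]]
wrist_force: [-0.7, 0.4, 0.2]
gripper_width: 0.004
```

play_rows:
  commands:
    - [[0,0,-0.001,0,0,0,1],[0,0,-0.002,0,0,0,1],[0,0,-0.003,0,0,0,1],[0,0,-0.0035,0,0,0,1],[0,0,-0.0035,0,0,0,1]]

```text
time_s: 3.2
tcp_pos: [0.5653, 0.1732, 0.0688]
ee_rot: [[0.937, -0.348, 0.002], [-0.348, -0.937, 0.001], [0.001, -0.001, -1.0]]
wrist_force: [-0.7, -0.6, 3.5]
gripper_width: 0.002
```

play_rows:
  commands:
    - [[0,0,-0.001,0,0,0,1],[0,0,-0.002,0,0,0,1],[0,0,-0.003,0,0,0,1],[0,0,-0.004,0,0,0,1],[0,0,-0.004,0,0,0,1]]

```text
time_s: 3.7
tcp_pos: [0.5653, 0.1732, 0.0662]
ee_rot: [[0.938, -0.347, 0.002], [-0.347, -0.938, 0.0], [0.002, -0.001, -1.0]]
wrist_force: [-3.3, 0.4, 13.4]
gripper_width: 0.003
```

Left reached a hard stop at 6 mm, so it is sound. On to the middle one.

play_rows:
  commands:
    - [[0,0,0.03,0,0,0,1],[-0.001,-0.01,0.065,0,0,0,1],[-0.007,-0.055,0.065,0,0,0,1],[-0.013,-0.1,0.065,0,0,0,1],[-0.019,-0.146,0.065,0,0,0,1]]

```text
time_s: 4.2
tcp_pos: [0.5447, 0.0256, 0.1284]
ee_rot: [[0.938, -0.348, -0.001], [-0.348, -0.938, 0.0], [-0.001, 0.0, -1.0]]
wrist_force: [0.2, 0.1, -0.4]
gripper_width: 0.004
```

play_rows:
  commands:
    - [[-0.006,-0.045,0,0,0,0,1],[-0.006,-0.045,-0.03,0,0,0,1],[-0.006,-0.045,-0.053,0,0,0,1],[-0.006,-0.045,-0.056,0,0,0,1],[-0.006,-0.045,-0.056,0,0,0,1]]

```text
time_s: 4.7
tcp_pos: [0.5391, -0.0184, 0.0723]
ee_rot: [[0.937, -0.348, -0.003], [-0.348, -0.937, -0.001], [-0.002, 0.002, -1.0]]
wrist_force: [0.0, 0.0, 0.2]
gripper_width: 0.004
```

play_rows:
  commands:
    - [[0,0,-0.001,0,0,0,1],[0,0,-0.002,0,0,0,1],[0,0,-0.003,0,0,0,1],[0,0,-0.004,0,0,0,1],[0,0,-0.004,0,0,0,1]]

```text
time_s: 5.2
tcp_pos: [0.5402, -0.0179, 0.0695]
ee_rot: [[0.938, -0.348, 0.001], [-0.348, -0.938, 0.0], [0.001, -0.001, -1.0]]
wrist_force: [0.4, 0.4, 1.9]
gripper_width: 0.005
```

play_rows:
  commands:
    - [[0,0,-0.001,0,0,0,1],[0,0,-0.002,0,0,0,1],[0,0,-0.003,0,0,0,1],[0,0,-0.004,0,0,0,1],[0,0,-0.004,0,0,0,1]]

```text
time_s: 5.7
tcp_pos: [0.5401, -0.0181, 0.0651]
ee_rot: [[0.937, -0.348, 0.001], [-0.348, -0.937, 0.0], [0.001, -0.0, -1.0]]
wrist_force: [0.9, 0.7, 2.3]
gripper_width: 0.005
```

The middle pad is 7 mm down at only 2.3 N, so it is soft. I'll press it to its stop.

play_rows:
  commands:
    - [[0,0,-0.002,0,0,0,1],[0,0,-0.004,0,0,0,1],[0,0,-0.006,0,0,0,1],[0,0,-0.008,0,0,0,1],[0,0,-0.009,0,0,0,1]]

```text
time_s: 6.2
tcp_pos: [0.5401, -0.0181, 0.0571]
ee_rot: [[0.938, -0.348, 0.001], [-0.348, -0.938, -0.0], [0.001, 0.0, -1.0]]
wrist_force: [-1.6, 1.3, 14.8]
gripper_width: 0.007
```

play_rows:
  commands:
    - [[0,0,-0.001,0,0,0,1],[0,0,-0.0015,0,0,0,1],[0,0,-0.0015,0,0,0,1]]

```text
time_s: 6.5
tcp_pos: [0.5401, -0.0181, 0.0569]
ee_rot: [[0.938, -0.347, 0.001], [-0.347, -0.938, -0.0], [0.001, -0.0, -1.0]]
wrist_force: [-3.4, 2.5, 17.8]
gripper_width: 0.005
```

Stopped at 15 mm. On to the right mount.

play_rows:
  commands:
    - [[0,0,0.035,0,0,0,1],[0.003,-0.01,0.074,0,0,0,1],[0.018,-0.052,0.074,0,0,0,1],[0.032,-0.094,0.074,0,0,0,1],[0.047,-0.136,0.074,0,0,0,1]]

```text
time_s: 7.0
tcp_pos: [0.5853, -0.1554, 0.1277]
ee_rot: [[0.937, -0.348, -0.004], [-0.348, -0.937, 0.001], [-0.004, 0.001, -1.0]]
wrist_force: [1.1, 0.3, 0.6]
gripper_width: 0.002
```

play_rows:
  commands:
    - [[0.014,-0.041,0,0,0,0,1],[0.027,-0.08,0,0,0,0,1],[0.027,-0.08,-0.03,0,0,0,1],[0.027,-0.08,-0.053,0,0,0,1],[0.027,-0.08,-0.056,0,0,0,1]]

```text
time_s: 7.5
tcp_pos: [0.6101, -0.2345, 0.0682]
ee_rot: [[0.937, -0.35, -0.01], [-0.35, -0.937, 0.002], [-0.01, 0.002, -1.0]]
wrist_force: [-1.8, -1.2, 3.7]
gripper_width: 0.007
```

play_rows:
  commands:
    - [[0,0,-0.001,0,0,0,1],[0,0,-0.002,0,0,0,1],[0,0,-0.003,0,0,0,1],[0,0,-0.004,0,0,0,1],[0,0,-0.004,0,0,0,1]]

```text
time_s: 8.0
tcp_pos: [0.6141, -0.2339, 0.0693]
ee_rot: [[0.938, -0.348, 0.001], [-0.348, -0.938, -0.0], [0.001, -0.0, -1.0]]
wrist_force: [-0.5, 1.6, 2.4]
gripper_width: 0.003
```

play_rows:
  commands:
    - [[0,0,-0.001,0,0,0,1],[0,0,-0.002,0,0,0,1],[0,0,-0.003,0,0,0,1],[0,0,-0.003,0,0,0,1]]

```text
time_s: 8.4
tcp_pos: [0.6142, -0.2339, 0.0664]
ee_rot: [[0.938, -0.348, 0.001], [-0.348, -0.938, -0.0], [0.001, -0.0, -1.0]]
wrist_force: [-1.0, 1.4, 5.7]
gripper_width: 0.008
```

play_rows:
  commands:
    - [[0,0,-0.001,0,0,0,1],[0,0,-0.002,0,0,0,1],[0,0,-0.003,0,0,0,1],[0,0,-0.003,0,0,0,1]]

```text
time_s: 8.8
tcp_pos: [0.6142, -0.234, 0.066]
ee_rot: [[0.938, -0.347, 0.002], [-0.347, -0.938, -0.001], [0.002, 0.0, -1.0]]
wrist_force: [-3.9, 4.9, 15.2]
gripper_width: 0.006
```

play_rows:
  commands:
    - [[0,0,0.035,0,0,0,1],[-0.01,0.015,0.07,0,0,0,1],[-0.035,0.053,0.07,0,0,0,1],[-0.06,0.091,0.07,0,0,0,1],[-0.085,0.13,0.07,0,0,0,1]]

```text
time_s: 9.3
tcp_pos: [0.5275, -0.1032, 0.1321]
ee_rot: [[0.937, -0.35, 0.0], [-0.35, -0.937, 0.0], [-0.0, -0.0, -1.0]]
wrist_force: [0.7, 0.9, 0.7]
gripper_width: 0.005
```

play_rows:
  commands:
    - [[-0.021,0.031,0,0,0,0,1],[-0.042,0.063,0,0,0,0,1],[-0.062,0.094,0,0,0,0,1],[-0.062,0.094,0,0,0,0,1]]

```text
time_s: 9.7
tcp_pos: [0.4643, -0.008, 0.1323]
ee_rot: [[0.939, -0.345, -0.001], [-0.345, -0.939, 0.001], [-0.001, -0.0, -1.0]]
wrist_force: [0.9, 0.2, -0.4]
gripper_width: 0.006
```

```bash
python3 - <<'E'
from h import *
s=r.sense();print(s['tcp_pos'])
c=r.capture('scene');P=pts(c,c['extrinsics'])
a=c['image'][190:290,200:410];cv2.imwrite('pics/rings.png',cv2.resize(cv2.cvtColor(a,cv2.COLOR_RGB2BGR),None,fx=3.8,fy=3.8,interpolation=cv2.INTER_CUBIC))
E
```

```text
[ 0.46431819 -0.00798963  0.13232802]
```

View pics/rings.png

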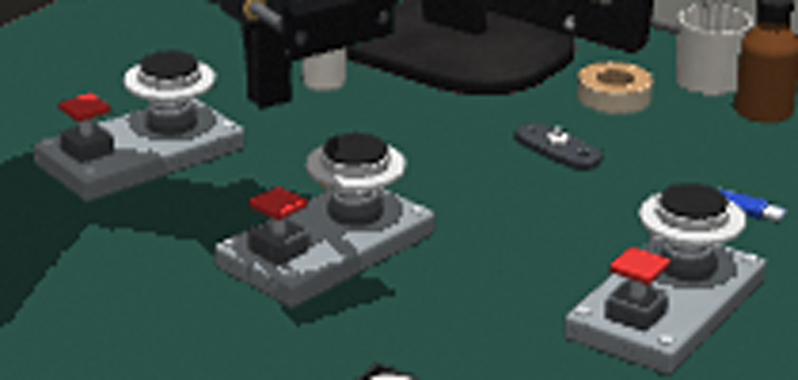

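Scene crop: all three pads have sprung back and all tags are up. The rings are hidden on the far side, but the measured stop depths (6, 15 and 6 mm) are clear. Now I'll push the middle tag.

play_rows:
  commands:
    - [[0.003,-0.001,-0.03,0,0,0,1],[0.003,-0.001,-0.06,0,0,0,1],[0.003,-0.001,-0.07,0,0,0,1],[0.003,-0.001,-0.074,0,0,0,1],[0.003,-0.001,-0.078,0,0,0,1]]

```text
time_s: 10.25
tcp_pos: [0.47, -0.0117, 0.0549]
ee_rot: [[0.937, -0.349, -0.0], [-0.349, -0.937, -0.001], [0.0, 0.001, -1.0]]
wrist_force: [-1.7, -1.2, 3.3]
gripper_width: 0.001
```

play_rows:
  commands:
    - [[0,0,-0.004,0,0,0,1],[0,0,-0.008,0,0,0,1],[0,0,-0.012,0,0,0,1],[0,0,-0.015,0,0,0,1],[0,0,-0.015,0,0,0,1]]

```text
time_s: 10.75
tcp_pos: [0.4706, -0.0111, 0.0422]
ee_rot: [[0.938, -0.347, 0.002], [-0.347, -0.938, -0.001], [0.002, -0.0, -1.0]]
wrist_force: [-7.0, -1.7, 23.2]
gripper_width: 0.007
```

The tag is on its guide block at z = 0.042. I'll draw back upward and look.

play_rows:
  commands:
    - [[0,0,0.03,0,0,0,1],[-0.01,0,0.07,0,0,0,1],[-0.035,0,0.105,0,0,0,1],[-0.06,0,0.14,0,0,0,1],[-0.06,0,0.17,0,0,0,1]]

```text
time_s: 11.25
tcp_pos: [0.4075, -0.011, 0.2111]
ee_rot: [[0.938, -0.348, 0.001], [-0.348, -0.938, 0.002], [0.001, -0.002, -1.0]]
wrist_force: [1.3, 0.4, 0.6]
gripper_width: 0.007
```

play_rows:
  commands:
    - [[0,0,0,0,0,0,1],[0,0,0,0,0,0,1]]

```text
time_s: 11.45
tcp_pos: [0.4101, -0.0106, 0.21]
ee_rot: [[0.937, -0.348, 0.003], [-0.348, -0.937, 0.002], [0.002, -0.003, -1.0]]
wrist_force: [-0.6, 0.2, -0.0]
gripper_width: 0.008
```

```bash
python3 - <<'E'
from h import *
s=r.sense();print(s['tcp_pos'],s['wrist_force'])
c=r.capture('scene');P=pts(c,c['extrinsics'])
H,S,V=cv2.split(cv2.cvtColor(c['image'],cv2.COLOR_RGB2HSV))
m=((H<6)|(H>173))&(S>140)&(V>80)&(c['range_z']>0)
n,l,st,ce=cv2.connectedComponentsWithStats(m.astype(np.uint8))
for i in range(1,n):
    if st[i,4]>25: q=P[l==i];print(ce[i].round(),np.median(q,0).round(4))
a=c['image'][180:300,150:410];a1=cv2.resize(cv2.cvtColor(a,cv2.COLOR_RGB2BGR),(780,360),interpolation=cv2.INTER_CUBIC)
w=cv2.cvtColor(r.capture('wrist')['image'],cv2.COLOR_RGB2BGR)
cv2.imwrite('pics/end.png',a1);cv2.imwrite('pics/wend.png',w)
E
```

```text
[ 0.4101324  -0.01058727  0.21003115] [-0.56182192  0.23148503 -0.03191047]
[319. 176.] [0.777  0.0743 0.1235]
[222. 218.] [0.4933 0.1869 0.0609]
[168. 238.] [0.3722 0.2769 0.0188]
[273. 249.] [ 0.4648 -0.0133  0.044 ]
[368. 259.] [ 0.5385 -0.2408  0.0613]
```

View pics/end.png

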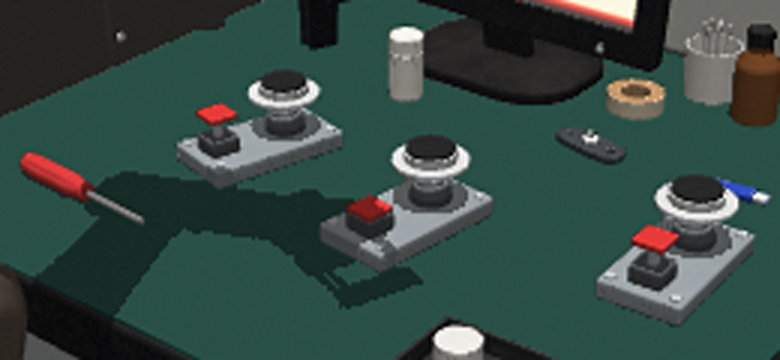

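View pics/wend.png

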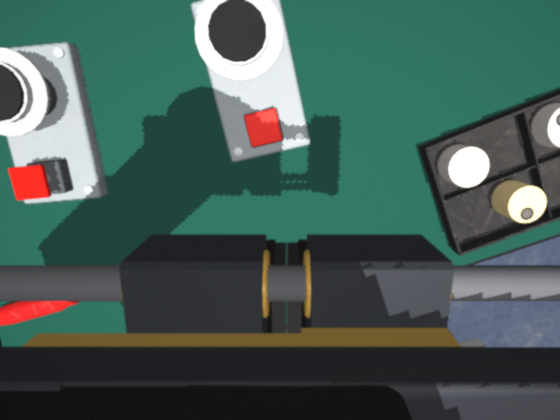

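The scene crop shows the middle tag down on its block (about pixel 370,208). The other two tags are up, and the jar, key, stick and screwdriver are where they were. I'll hand in.

```bash
python3 -c "
from station import r
print(r.finish_job())"
```

```text
the job is handed in; nothing more can be done
None
```

The middle mount has the soft spring. I pressed all three pads, pushed the middle tag right down, drew back and handed the job in at about 11.5 s. No verdict was reported.

| Mount | Pad stopped at | Force at that point | Result |
|---|---|---|---|
| Left | about 6 mm | 13 N (onto the hard stop) | sound |
| Middle | about 15 mm; only 2.3 N at 7 mm | 18 N (onto the hard stop) | soft |
| Right | about 6 mm | 15 N (onto the hard stop) | sound |

- **Tags:** in the final scene view the middle tag face is at about 44 mm and the other two at about 61 mm. The fingertips reached 42 mm when the middle tag bottomed out.
- **Bystanders:** the jar, key, screwdriver and memory stick look unmoved in the picture.
- **Arm:** the gripper is clear of everything at 0.21 m, with about zero force.
- **Not checked:** I never saw the drag rings directly, because they were hidden on the far side of the pads. Their depths are inferred from how far the fingertips went down.

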